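Reset the film footage counter under its push-latch flap

ROBOT

A 6-joint arm with a two-finger parallel gripper is mounted at the origin on the work surface. World frame = base frame: x ahead of the robot, y to its left, z up, the work surface at z = 0. Lengths are in m, angles in rad, forces in N, time in s.
With the tool pointing down it reaches from about 0.25 to 0.775 m from the base axis. Payload 4 kg.
Tool frame: the origin (TCP) lies midway between the tips of the shut fingers; the grasp point (between the pads) lies 19 mm behind it; z points along the fingers, y is the direction in which the jaws open and shut (so a half turn about z gives the same grasp; the last joint's range is limited). The gripper opens to 94 mm and grips with 3 to 60 N. Pads are 16 mm wide; open, the fingers measure 119 mm over their backs; the gripper's body (75 mm by 177 mm) begins 78 mm behind the grasp point.
Start: joints at [-1.402, 0.087, 1.371, -0, 1.684, -0.103], TCP at [0.148, -0.53, 0.206] pointing down, gripper open.
Joint ranges: [-3.1, 3.1], [-0.76, 2.03], [0.27, 2.55], [-1.08, 4.22], [0.17, 2.65], [-2.57, 2.57]. Speed limits (rad/s): [2.79, 2.79, 3.14, 3.14, 3.14, 3.14].

INTERFACE

Orientations are given as [roll, pitch, yaw] about the fixed x, y, z axes, in that order (R = Rz(yaw) Ry(pitch) Rx(roll)).
In Python, from bench import robot, cams gives the robot as it stands.
- The arm moves only by the tool step_arm, never from a script. Its argument "plan" is a list that holds one entry, the list of rows, each a list of 5 numbers: the shift along the world's x, y, z in mm, then the turn about the world's z in rad, then the opening in per cent of the stroke, from 0 (shut) to 100 (fully open). In form: [[[tx, ty, tz, turn, fingers], ...]]. A call has 1 to 8 rows; each row is the pose to reach, as a shift and turn from the pose commanded when the call began; what a row does not reach only later rows make up. A row lasts 1/12 s, in which the tool goes at most 41.7 mm and 7.16 degrees, less where a joint would pass 70% of its speed; a pose out of reach is approached as far as the arm can. A call with a gripper value outside its range is refused whole. The fingers move at their own pace and stop on an object; the grip force is fixed at half the most. Time passes only in rows, so rows that repeat a pose let the fingers close. It gives the time, the measured TCP pose, the force and the opening at its end, in the units of the state.
- robot.get_obs(): the state, without advancing time (a new reading comes with each control period).
- cams.snapshot(name): name is "side" or "top"; returns a dict with "frame" (384x512x3 uint8, red, green, blue), "camera_matrix" (3x3 intrinsics, pixels), "k1" (the pictures are not rectified: a ray, as slopes to the right and down, at radius r is drawn at 1 + k1 r^2 times it, then the intrinsics apply), "origin" and "attitude" of the camera in the world. Camera axes: x right, y down, z forward; pixel columns grow to the right and rows downward; lengths in m; the calibration is good to about 2 mm. A picture is of the moment at which its call begins. There is no depth.
- robot.close_job(): hands the job in, once; it reports no verdict.
The state is a dict: "time": time; "joint_positions": joint angles; "qvel": joint speeds; "joint_torque": joint torques, N m; "tool_pos": TCP position; "ee_rot": TCP orientation; "wrist_force": force on the tool from outside, world axes, zero at the start; "wrist_torque": the same for the moment, N m; "width": finger opening in m.
Only numpy, scipy, OpenCV 4.12 (cv2) and the standard library are available. Lean on these libraries where they do the work, as an engineer would, in place of code of your own. Each camera call takes 0.05 s, during which the arm holds its last target. There are 200 camera calls.

TASK

Zero the footage counter on the film bench with a fingertip: press its dark top flap and let go so that it pops open, press the round button under it all the way down, then push the flap shut and press it until it latches again. Nothing needs to be gripped; do not force the flap, and leave the other things on the bench where they are.

Things in the scene. Friction and masses are not known exactly. Their poses are not given: they have to be found in the camera images.
- counter: Footage counter: grey case fixed to the bench, 150 (x) by 130 (y) mm, deck 55 mm high. Origin: centre of its underside; z up, yaw varies. Opening in the deck x = -37 to 25, y = -37 to 37 mm, filled by a dark flap. Beyond the flap's free edge a black display housing (x 41 to 71, y -50 to 50 mm) stands 14 mm above the deck; on the +y side is a measuring wheel (52 mm across, x = 35 mm).
- flap_hinge (a point): Middle of the flap's hinge line, at the deck's height, at (-36, 0, 55) mm in the counter's frame; axes as the counter's. The hinge runs along the counter's y on the -x side of the opening.
- flap_press (a point): Press spot (disc 18 mm across) on the flap's outer face, 42 mm from the hinge line, mid-width; moves with the flap. Flap: 70 mm wide, free edge 58 mm from the hinge, 5 mm thick, flush with the deck when latched. x runs from hinge to free edge, z out of the outer face.
- flap (a joint): Flap angle, rad: 0 latched, grows as its +x edge rises, 1.35 fully open (outer face then looks to the counter's -x). Push-push: pushed in past -0.07 (stop -0.11, 4.6 mm at the press spot) and let go, it springs to 1.35 in about 1 s; pushed from open past -0.07 and let go, it stays latched. The spring always drives it open: 2 to 3 N at the press spot near shut, 1 N near open.
- reset_top (a point): Centre of the top of the reset button, a pale round button 24 mm across under the flap, 36 mm from the hinge, at (0, 0, 45) mm in the counter's frame, that is 10 mm below the deck. It is pressed straight down.
- reset (a joint): How far the reset button is pressed, in m: 0 up, 0.005 fully down (about 5 N); it springs back.
- splicer: Film splicer, grey and bare metal, 120 x 130 mm, 50 mm high. Bystander, loose: leave alone. Origin: centre of its underside.
- core: White plastic film core, a ring 50 mm across, 16 mm high. Bystander, loose: leave alone. Origin: centre of its underside.
- loupe: Black loupe, 42 mm across, 42 mm high. Bystander, loose: leave alone. Origin: centre of its underside.
- cement: Amber glass jar with black cap, 42 mm across, 75 mm high. Bystander, loose: leave alone. Origin: centre of its underside.
- tape: Roll of clear tape, 66 mm across, 20 mm high. Bystander, loose: leave alone. Origin: centre of its underside.
- can: Flat round metal film can, 108 mm across, 27 mm high. Bystander, loose: leave alone. Origin: centre of its underside.

How it is judged:
By the outcome, as a careful person would: the job done as asked, in the order asked, and still so for the second after the job is handed in, with the robot touching nothing.
It also fails if it takes over 48 s, if anything falls off the work surface, if the arm or the gripper's body presses on something with over 40 N, if the wrist force passes 120 N, or if a joint passes its speed limit or range.

## Working session

There is one attempt and no reset: what is moved stays moved. The work goes in short steps, Python scripts to look and compute and a tool call to move; the robot and the scene stay as the last step left them, time stands still between calls to the robot, and variables do not carry over. Pictures are saved under pics/ and viewed, about 8 in all and at most 12, crops included, and the job is handed in when it is done.

Besides the shell and the picture viewer there is one more tool, called after ">>>" as name(argument=value, ...) on one line, values as JSON. step_arm: Moves the arm, as the interface text tells. Its arguments: {"type":"object","properties":{"plan":{"type":"array"}},"required":["plan"]}

```bash
mkdir -p pics; ls; cat > h.py <<'E'
import numpy as np, cv2
from scipy.spatial.transform import Rotation as R
from bench import robot, cams
def rot(a):
    a=np.array(a,float)
    return a if a.shape==(3,3) else (R.from_quat(a).as_matrix() if a.size==4 else R.from_euler('xyz',a).as_matrix())
def ray(s,uv):
    K=np.array(s['camera_matrix']);k=s['k1']
    p=(np.array(uv,float)-K[:2,2])/[K[0,0],K[1,1]]
    q=p.copy()
    for _ in range(20): q=p/(1+k*(q@q))
    d=rot(s['attitude'])@np.r_[q,1]
    return np.array(s['origin'],float),d
def onz(s,uv,z):
    o,d=ray(s,uv); return o+d*(z-o[2])/d[2]
def proj(s,P):
    K=np.array(s['camera_matrix'])
    c=rot(s['attitude']).T@(np.array(P,float)-s['origin']); q=c[:2]/c[2]
    q=q*(1+s['k1']*(q@q)); return q*[K[0,0],K[1,1]]+K[:2,2]
def snap(n,f):
    s=cams.snapshot(n); cv2.imwrite('pics/'+f,s['frame'][:,:,::-1]); return s
E
python3 - <<'E'
from h import *
for n in('top','side'):
    s=snap(n,n+'0.png'); print(n,s['origin'],s['attitude'],s['k1'],s['camera_matrix'])
o=robot.get_obs();print(o)
a=cv2.imread('pics/top0.png')
E
```

```text
pics
top [ 0.41830434 -0.00549925  1.1494858 ] [-2.97622859  0.01024128 -1.59217097] -0.0440586202805988 [[471.59015017   0.         256.13780312]
 [  0.         471.59015017 191.31512922]
 [  0.           0.           1.        ]]
side [ 0.54682617 -0.68253042  0.50602827] [-2.13774055  0.00803081 -0.04755363] -0.08877842139612524 [[386.96057274   0.         261.62628621]
 [  0.         386.96057274 184.29850832]
 [  0.           0.           1.        ]]
{'time': 0.1, 'joint_positions': array([-1.40214739e+00,  8.79179443e-02,  1.37208580e+00, -4.15070033e-06,
        1.68356328e+00, -1.03091636e-01]), 'qvel': array([-0.00128747, -0.00150283, -0.00341363,  0.00057064,  0.00114997,
        0.00056572]), 'joint_torque': array([ 1.14844046e-03, -3.41252697e+01, -3.03301835e+01,  7.19168410e-02,
        3.04329791e-02, -9.09880214e-05]), 'tool_pos': array([ 0.14754298, -0.52934661,  0.20440984]), 'ee_rot': array([-3.13962834e+00, -1.99077543e-04,  2.71739915e-01]), 'wrist_force': array([-0.40970487,  0.71476329,  0.40797813]), 'wrist_torque': array([-0.03175932, -0.03563299,  0.00386621]), 'width': 0.09421586142204076}
```

View pics/top0.png

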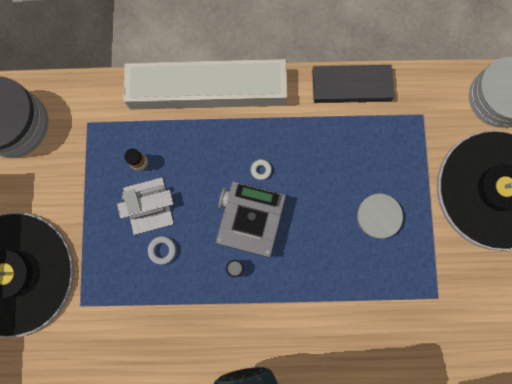

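View pics/side0.png

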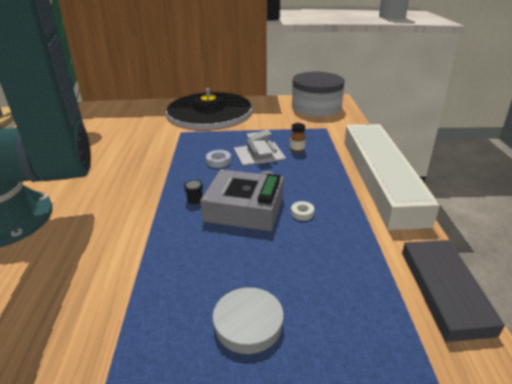

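Top view: the counter is at about (252,218), with the dark flap at (250,219), the display at (258,195) and the wheel at (225,198). The loupe at (235,268) lies behind it and the core at (261,169) beyond it. The side view agrees.

```bash
python3 - <<'E'
from h import *
for n,roi in(('top',(215,175,290,260)),('side',(195,160,295,235))):
    s=cams.snapshot(n); f=s['frame']
    x0,y0,x1,y1=roi; c=f[y0:y1,x0:x1].astype(int)
    m=(c.max(2)<60).astype(np.uint8)
    N,L,st,ce=cv2.connectedComponentsWithStats(m)
    for i in range(1,N):
        if st[i,4]<60: continue
        p=np.argwhere(L==i)[:,::-1]+[x0,y0]
        r=cv2.minAreaRect(cv2.convexHull(p.astype(np.int32)))
        print(n,'dark',st[i,4],r)
        for z in(.055,.069):
            P=np.array([onz(s,q,z)[:2] for q in cv2.boxPoints(r)])*1000
            print(z,P.round(1).tolist(),P.mean(0).round(1))
    cv2.imwrite(f'pics/{n}c.png',cv2.resize(f[y0:y1,x0:x1,::-1],None,fx=5,fy=5,interpolation=cv2.INTER_CUBIC))
a=cv2.imread('pics/topc.png');b=cv2.imread('pics/sidec.png')
h=max(a.shape[0],b.shape[0]);
o=np.zeros((h,a.shape[1]+b.shape[1],3),np.uint8);o[:a.shape[0],:a.shape[1]]=a;o[:b.shape[0],a.shape[1]:]=b
print(o.shape);cv2.imwrite('pics/both.png',cv2.resize(o,(800,int(h*800/o.shape[1]))))
E
```

```text
top dark 269 ((257.0356140136719, 194.79953002929688), (42.697906494140625, 12.462666511535645), 14.470295906066895)
0.055 [[592.4, 52.2], [621.0, 44.4], [593.3, -52.4], [564.9, -44.3]] [592.9  -0. ]
0.069 [[590.1, 51.4], [618.4, 43.8], [591.0, -51.8], [563.0, -43.8]] [ 5.906e+02 -1.000e-01]
top dark 683 ((249.78240966796875, 220.62698364257812), (30.233802795410156, 24.22776222229004), 14.743562698364258)
0.055 [[514.9, 59.6], [569.5, 44.4], [549.8, -23.6], [495.5, -7.9]] [532.4  18.1]
0.069 [[513.6, 58.8], [567.6, 43.8], [548.1, -23.4], [494.5, -7.9]] [531.   17.8]
side dark 188 ((268.9137878417969, 188.9654998779297), (13.55575942993164, 31.568206787109375), 21.801406860351562)
0.055 [[564.0, -37.6], [595.1, 77.5], [621.8, 53.8], [588.4, -56.6]] [592.3   9.3]
0.069 [[563.5, -57.7], [593.6, 53.9], [619.5, 30.9], [587.1, -76.0]] [590.9 -12.2]
side dark 379 ((240.53848266601562, 187.69232177734375), (29.272197723388672, 16.868722915649414), 7.125016689300537)
0.055 [[498.5, -8.8], [501.1, 58.2], [565.4, 38.9], [558.8, -25.7]] [530.9  15.6]
0.069 [[500.0, -29.7], [502.5, 35.2], [564.8, 16.5], [558.4, -46.1]] [531.4  -6. ]
side dark 103 ((198.0, 194.5), (19.0, 6.0), 90.0)
0.055 [[432.0, 31.2], [445.2, 30.4], [451.2, -41.3], [439.0, -40.6]] [441.9  -5.1]
0.069 [[435.6, 9.0], [448.3, 8.2], [454.2, -61.2], [442.4, -60.6]] [445.1 -26.1]
(425, 875, 3)
```

View pics/both.png

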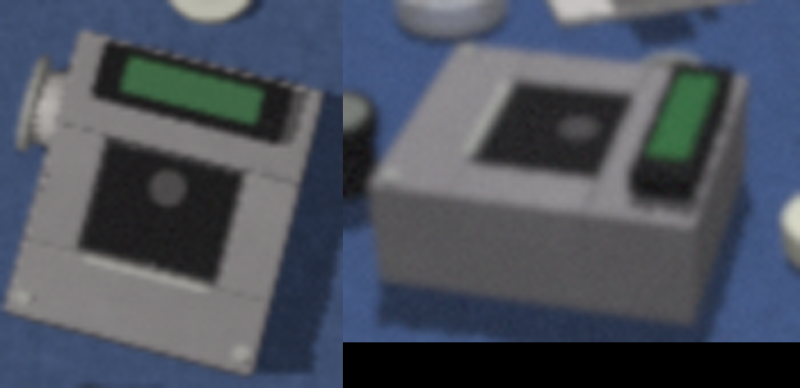

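>>> step_arm(plan=[[[397,543,-20,-0.55,0],[397,543,-20,-0.55,0],[397,543,-20,-0.55,0],[397,543,-20,-0.55,0],[397,543,-20,-0.55,0],[397,543,-20,-0.55,0],[397,543,-20,-0.55,0],[397,543,-20,-0.55,0]]])

```text
time: 0.87
tool_pos: [0.341, -0.2647, 0.1958]
ee_rot: [3.141, -0.0, -0.279]
wrist_force: [0.9, -0.1, -1.2]
width: 0.0438
```

>>> step_arm(plan=[[[200,274,-60,0,0],[200,274,-60,0,0],[200,274,-60,0,0],[200,274,-60,0,0],[200,274,-60,0,0],[200,274,-60,0,0],[200,274,-60,0,0],[200,274,-60,0,0]]])

```text
time: 1.53
tool_pos: [0.5346, 0.0006, 0.1373]
ee_rot: [3.141, -0.0, -0.278]
wrist_force: [0.7, -1.0, 0.5]
width: 0.0006
```

>>> step_arm(plan=[[[0,0,0,0,0],[0,0,0,0,0],[0,0,0,0,0]]])

```text
time: 1.78
tool_pos: [0.5334, -0.0018, 0.1375]
ee_rot: [3.141, 0.001, -0.278]
wrist_force: [0.8, 0.0, -0.6]
width: 0.0006
```

```bash
python3 - <<'E'
from h import *
o=robot.get_obs();print({k:np.round(o[k],4) for k in('time','tool_pos','ee_rot','wrist_force','width')})
s=snap('side','s1.png'); t=snap('top','t1.png')
f=s['frame'][100:250,150:350,::-1]
cv2.imwrite('pics/s1c.png',cv2.resize(f,None,fx=4,fy=4,interpolation=cv2.INTER_CUBIC))
print('tip pix',proj(s,o['tool_pos']))
# press disc predicted/observed
for n,x in(('press',6),('hinge',-36)):
    P=np.array([538.5+x*.961,15.5-x*.276,55])/1000
    print(n,proj(s,P),proj(t,P))
E
```

```text
{'time': np.float64(1.7833), 'tool_pos': array([ 0.5334, -0.0018,  0.1375]), 'ee_rot': array([ 3.1405e+00,  1.0000e-03, -2.7770e-01]), 'wrist_force': array([ 0.8489,  0.0327, -0.6385]), 'width': np.float64(0.0006)}
tip pix [240.17924883 157.37737132]
press [246.67484078 187.65307904] [251.50076462 215.47726075]
hinge [227.95900927 185.34988004] [246.85115292 232.88419082]
```

View pics/s1c.png

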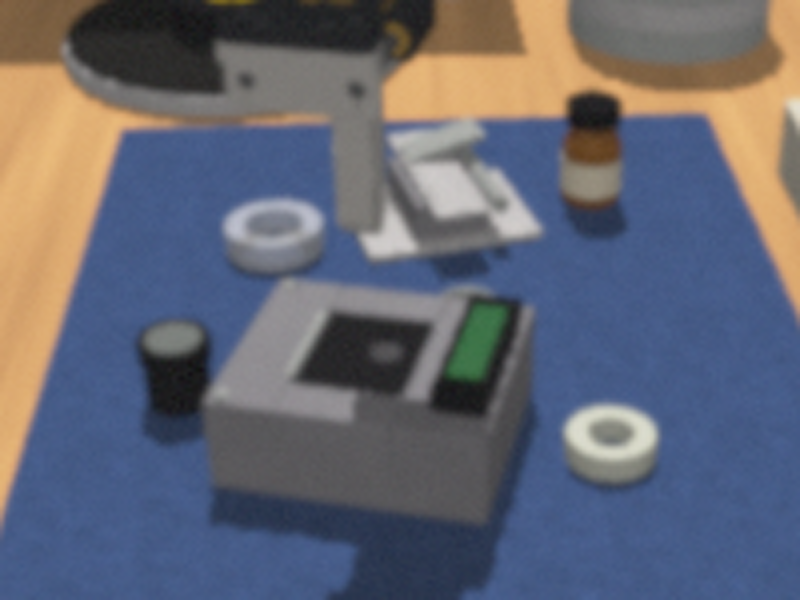

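The press disc appears at full-frame (246.7,188), and my prediction was (246.7,187.7). The fingertip also matches its predicted pixel. Next I check the bracket above the finger, because it has to clear the open flap.

```bash
python3 - <<'E'
from h import *
o=robot.get_obs();p=o['tool_pos'];Rm=rot(o['ee_rot'])
s=cams.snapshot('side')
for c in[(a,b,-97/1000) for a in(-.0375,.0375) for b in(-.0885,.0885)]:
    q=proj(s,p+Rm@np.array(c)); print(c,((q-[150,100])*4).round())
print(((proj(s,p+[0,0,.097])-[150,100])*4).round(), [((proj(s,p+[0,0,h])-[150,100])*4).round() for h in(.06,.07,.08)])
u=cv2.imread('pics/s1.png')[0:170,130:330]; v=cv2.imread('pics/t1.png')[130:300,150:350]
cv2.imwrite('pics/g.png',cv2.resize(np.hstack([u,v]),None,fx=2,fy=2,interpolation=cv2.INTER_CUBIC))
E
```

```text
(-0.0375, -0.0885, -0.097) [331. -22.]
(-0.0375, 0.0885, -0.097) [209. 116.]
(0.0375, -0.0885, -0.097) [473. -12.]
(0.0375, 0.0885, -0.097) [380. 131.]
[353.  46.] [array([356., 118.]), array([355.,  99.]), array([355.,  80.])]
```

View pics/g.png

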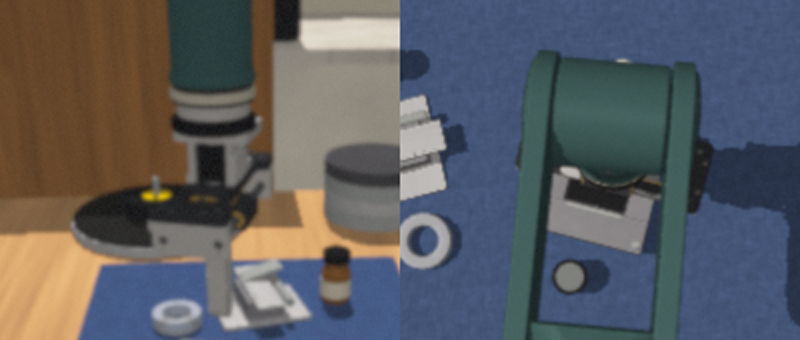

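The picture shows the gripper body centred on the fingers, with its lower end about 97 mm above the tip. That will clear the open flap. I correct in XY and go down.

>>> step_arm(plan=[[[11,15.6,-20,0,0],[11,15.6,-50,0,0],[11,15.6,-72,0,0],[11,15.6,-72,0,0],[11,15.6,-72,0,0]]])

```text
time: 2.35
tool_pos: [0.5437, 0.0131, 0.0652]
ee_rot: [3.141, 0.002, -0.28]
wrist_force: [-0.4, 0.7, 0.5]
width: 0.0005
```

>>> step_arm(plan=[[[0,0,-3,0,0],[0,0,-5,0,0],[0,0,-7,0,0],[0,0,-7,0,0],[0,0,-7,0,0]]])

```text
time: 2.77
tool_pos: [0.5453, 0.0141, 0.0595]
ee_rot: [-3.141, -0.001, -0.278]
wrist_force: [-0.1, -0.6, 0.2]
width: 0.0005
```

>>> step_arm(plan=[[[0,0,-1,0,0],[0,0,-2,0,0],[0,0,-3,0,0],[0,0,-4,0,0],[0,0,-4,0,0]]])

```text
time: 3.18
tool_pos: [0.5449, 0.0142, 0.055]
ee_rot: [3.142, -0.0, -0.278]
wrist_force: [-0.9, 0.2, 3.1]
width: 0.0005
```

>>> step_arm(plan=[[[0,0,-1,0,0],[0,0,-2,0,0],[0,0,-2,0,0]]])

```text
time: 3.43
tool_pos: [0.5449, 0.0142, 0.0529]
ee_rot: [-3.142, -0.0, -0.278]
wrist_force: [-1.0, 0.4, 2.9]
width: 0.0006
```

>>> step_arm(plan=[[[0,0,-0.7,0,0],[0,0,-1.4,0,0],[0,0,-1.4,0,0]]])

```text
time: 3.68
tool_pos: [0.5449, 0.0142, 0.0513]
ee_rot: [-3.142, 0.0, -0.278]
wrist_force: [-0.8, 0.4, 2.7]
width: 0.0006
```

>>> step_arm(plan=[[[0,0,-0.5,0,0],[0,0,-1,0,0],[0,0,-1,0,0]]])

```text
time: 3.93
tool_pos: [0.5449, 0.0142, 0.051]
ee_rot: [-3.142, -0.0, -0.278]
wrist_force: [-2.8, 0.9, 5.8]
width: 0.0005
```

At the stop: the force has risen to about 6 N. Now release upward quickly.

>>> step_arm(plan=[[[0,0,25,0,0],[0,0,60,0,0],[0,0,100,0,0],[0,0,100,0,0],[0,0,100,0,0],[0,0,100,0,0],[0,0,100,0,0],[0,0,100,0,0]]])

```text
time: 4.6
tool_pos: [0.5437, 0.0142, 0.1479]
ee_rot: [3.141, 0.004, -0.278]
wrist_force: [0.4, -0.2, 0.4]
width: 0.0005
```

>>> step_arm(plan=[[[0,0,0,0,0],[0,0,0,0,0],[0,0,0,0,0],[0,0,0,0,0],[0,0,0,0,0],[0,0,0,0,0],[0,0,0,0,0]]])

```text
time: 5.18
tool_pos: [0.5449, 0.0142, 0.1505]
ee_rot: [3.142, -0.0, -0.278]
wrist_force: [-0.5, -0.0, 0.5]
width: 0.0003
```

```bash
python3 - <<'E'
from h import *
o=robot.get_obs();print({k:np.round(o[k],4) for k in('time','tool_pos','wrist_force')})
s=snap('side','s2.png')
f=s['frame'][120:250,180:320,::-1]
cv2.imwrite('pics/s2c.png',cv2.resize(f,None,fx=4,fy=4,interpolation=cv2.INTER_CUBIC))
def C(x,y,z): return np.array([538.5+x*.961+y*.276,15.5-x*.276+y*.961,z])/1000
for P in(C(0,0,45),C(-36+58*np.cos(1.35),-35,55+58*np.sin(1.35)),C(-36,-35,55)): print(((proj(s,P)-[180,120])*4).round())
E
```

```text
{'time': np.float64(5.1833), 'tool_pos': array([0.5449, 0.0142, 0.1505]), 'wrist_force': array([-0.468 , -0.0301,  0.4814])}
[257. 285.]
[189. 206.]
[172. 297.]
```

View pics/s2c.png

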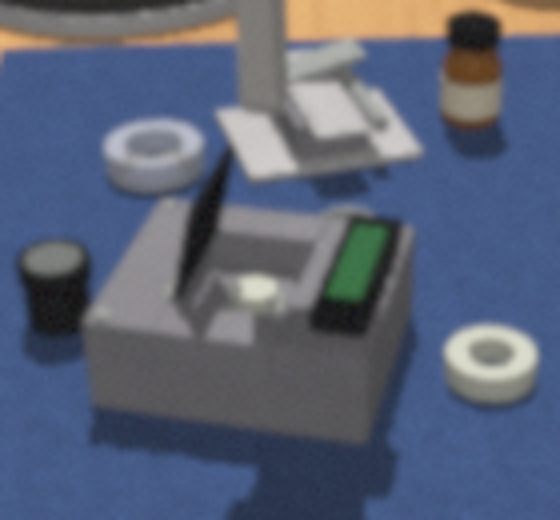

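The flap stands fully open and the button is visible at crop (257,288), where I predicted it. I press it slightly toward +x so the finger clears the flap.

>>> step_arm(plan=[[[-4,0.5,-30,0,0],[-4,0.5,-60,0,0],[-4,0.5,-85,0,0],[-4,0.5,-100,0,0],[-4,0.5,-102,0,0],[-4,0.5,-103,0,0],[-4,0.5,-104,0,0]]])

```text
time: 5.82
tool_pos: [0.5418, 0.0146, 0.0476]
ee_rot: [-3.141, -0.002, -0.278]
wrist_force: [-0.1, 0.4, -0.1]
width: 0.0001
```

>>> step_arm(plan=[[[0,0,-1.5,0,0],[0,0,-3,0,0],[0,0,-4,0,0],[0,0,-5,0,0],[0,0,-5,0,0]]])

```text
time: 6.23
tool_pos: [0.5421, 0.0146, 0.0426]
ee_rot: [-3.141, -0.003, -0.278]
wrist_force: [0.6, 0.3, 3.9]
width: 0.0003
```

>>> step_arm(plan=[[[0,0,-1,0,0],[0,0,-2,0,0],[0,0,-2.7,0,0],[0,0,-2.7,0,0]]])

```text
time: 6.57
tool_pos: [0.5421, 0.0146, 0.0402]
ee_rot: [-3.141, -0.003, -0.278]
wrist_force: [2.2, -0.1, 7.7]
width: 0.0009
```

>>> step_arm(plan=[[[0,0,-0.7,0,0],[0,0,-0.7,0,0],[0,0,-0.7,0,0]]])

```text
time: 6.82
tool_pos: [0.5422, 0.0146, 0.0402]
ee_rot: [-3.141, -0.003, -0.278]
wrist_force: [0.5, -0.8, 9.3]
width: 0.0007
```

>>> step_arm(plan=[[[0,0,-1,0,0],[0,0,-1,0,0],[0,0,-1,0,0]]])

```text
time: 7.07
tool_pos: [0.5422, 0.0146, 0.0401]
ee_rot: [-3.141, -0.003, -0.278]
wrist_force: [-1.4, 0.0, 13.8]
width: 0.0006
```

Button bottomed: z stays at 40.1 mm while the force rises to 13.8 N. I retract and go over to the hinge side.

>>> step_arm(plan=[[[0,0,20,0,0],[0,0,60,0,0],[0,0,95,0,0],[0,0,113,0,0],[-20,6,113,0,0],[-50,14,113,0,0],[-61.4,17.5,113,0,0],[-61.4,17.5,113,0,0]]])

```text
time: 7.73
tool_pos: [0.4765, 0.0329, 0.149]
ee_rot: [3.141, 0.004, -0.277]
wrist_force: [0.6, -0.0, -0.7]
width: 0.0003
```

>>> step_arm(plan=[[[0,0,-20,0,0],[0,0,-40,0,0],[0,0,-48,0,0],[0,0,-48,0,0],[0,0,-48,0,0]]])

```text
time: 8.15
tool_pos: [0.4793, 0.032, 0.1013]
ee_rot: [3.141, 0.002, -0.278]
wrist_force: [0.3, 0.1, 0.2]
width: 0.0003
```

>>> step_arm(plan=[[[15,-4.3,2,0,0],[26.3,-7.6,2,0,0],[30,-8.7,1,0,0],[34.1,-9.8,0.3,0,0],[37.5,-10.8,-1.2,0,0],[40.7,-11.7,-2.9,0,0],[43.7,-12.6,-5,0,0],[46.6,-13.4,-7.1,0,0]]])

```text
time: 8.82
tool_pos: [0.5264, 0.0188, 0.095]
ee_rot: [-3.142, -0.001, -0.278]
wrist_force: [-0.8, 1.2, 1.9]
width: 0.0007
```

>>> step_arm(plan=[[[2.7,-0.8,-2.5,0,0],[5.3,-1.5,-5.1,0,0],[7.6,-2.2,-8,0,0],[9.8,-2.8,-11,0,0],[11.7,-3.3,-14.2,0,0],[13.4,-3.8,-17.5,0,0],[14.8,-4.2,-21,0,0],[16.1,-4.6,-24.4,0,0]]])

```text
time: 9.48
tool_pos: [0.5424, 0.0141, 0.0702]
ee_rot: [-3.142, -0.0, -0.278]
wrist_force: [-0.2, 1.4, 1.4]
width: -0.0001
```

```bash
python3 - <<'E'
from h import *
o=robot.get_obs();print({k:np.round(o[k],4) for k in('time','tool_pos','wrist_force')})
s=snap('side','s3.png')
cv2.imwrite('pics/s3c.png',cv2.resize(s['frame'][120:250,180:320,::-1],None,fx=4,fy=4,interpolation=cv2.INTER_CUBIC))
E
```

```text
{'time': np.float64(9.4833), 'tool_pos': array([0.5424, 0.0141, 0.0702]), 'wrist_force': array([-0.2205,  1.3721,  1.3509])}
```

View pics/s3c.png

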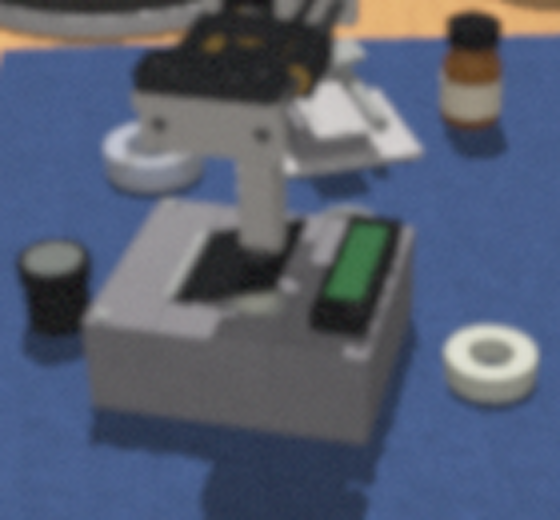

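The finger sits at crop (262,250) on the partly shut flap, with a low force. I continue to shut.

>>> step_arm(plan=[[[1.1,-0.3,-5,0,0],[1.8,-0.5,-10,0,0],[2.1,-0.6,-13,0,0],[2.1,-0.6,-15,0,0],[2.1,-0.6,-16.5,0,0],[2.1,-0.6,-17.5,0,0],[2.1,-0.6,-17.5,0,0]]])

```text
time: 10.12
tool_pos: [0.5442, 0.0135, 0.053]
ee_rot: [3.141, 0.0, -0.278]
wrist_force: [-0.9, 0.4, 3.1]
width: 0.0006
```

>>> step_arm(plan=[[[0,0,-0.7,0,0],[0,0,-1.4,0,0],[0,0,-1.4,0,0]]])

```text
time: 10.37
tool_pos: [0.5442, 0.0136, 0.0515]
ee_rot: [3.141, 0.0, -0.278]
wrist_force: [-0.6, 0.3, 2.9]
width: 0.0005
```

>>> step_arm(plan=[[[0,0,-0.6,0,0],[0,0,-1.2,0,0],[0,0,-1.2,0,0]]])

```text
time: 10.62
tool_pos: [0.5442, 0.0136, 0.051]
ee_rot: [3.141, 0.0, -0.278]
wrist_force: [-2.6, 0.4, 5.7]
width: 0.0007
```

Same stop as before: z 51.0 mm at 5.7 N. I release slowly at first, then retract clear.

>>> step_arm(plan=[[[0,0,3,0,0],[0,0,7,0,0],[0,0,20,0,0],[0,0,60,0,0],[0,0,100,0,0],[0,0,120,0,0],[0,0,120,0,0],[0,0,120,0,0]]])

```text
time: 11.28
tool_pos: [0.5451, 0.0135, 0.1717]
ee_rot: [-3.141, -0.003, -0.278]
wrist_force: [0.8, -0.3, -0.9]
width: 0.0002
```

>>> step_arm(plan=[[[-60,0,0,0,0],[-60,0,0,0,0],[-60,0,0,0,0],[-60,0,0,0,0],[-60,0,0,0,0],[-60,0,0,0,0],[-60,0,0,0,0],[-60,0,0,0,0]]])

```text
time: 11.95
tool_pos: [0.4849, 0.0135, 0.1703]
ee_rot: [3.141, 0.0, -0.278]
wrist_force: [-0.1, -1.0, -0.3]
width: 0.0003
```

```bash
python3 - <<'E'
from h import *
o=robot.get_obs();print({k:np.round(o[k],4) for k in('time','tool_pos','wrist_force')})
s=snap('side','s4.png')
cv2.imwrite('pics/s4c.png',cv2.resize(s['frame'][100:250,150:350,::-1],None,fx=4,fy=4,interpolation=cv2.INTER_CUBIC))
E
```

```text
{'time': np.float64(11.95), 'tool_pos': array([0.4849, 0.0135, 0.1703]), 'wrist_force': array([-0.0917, -0.9713, -0.3082])}
```

View pics/s4c.png

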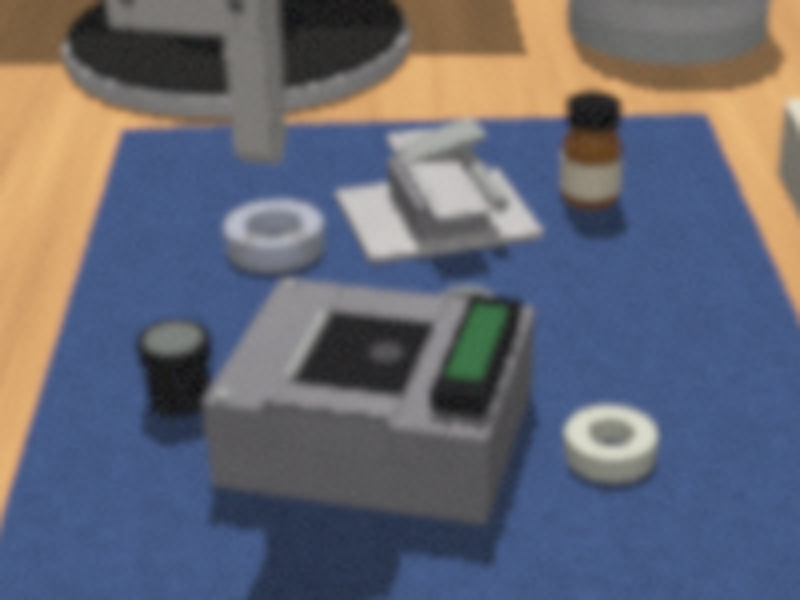

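The flap is flush again, with its disc at crop (387,352) as at the start. The bystanders in this view are in the same places and the arm is clear.

```bash
python3 -c "
from bench import robot
print(robot.close_job())"
```

```text
the job is handed in; nothing more can be done
None
```

I zeroed the footage counter in the order asked and handed the job in at about 12 s of the 48 s allowed.

- **Opening:** I pressed the flap to its stop (tip at 51.0 mm, about 6 N) and let go. The picture showed it fully open, with the button visible.
- **Button:** I pressed it until it bottomed. The tip went from about 45 mm down to 40.1 mm and stayed there while the force rose to 13.8 N.
- **Closing:** I swung the flap shut along its arc at forces of about 1 to 3 N, then pressed it to the same stop (51.0 mm, about 6 N) and released.

The last picture, about 1.3 s after release, shows the flap flush, with its press spot at the same pixel as at the start. The arm is clear. The tape, splicer, cement, loupe and core are where they were. The film can is outside that last crop, so I didn't re-check it, but the arm never went near it. No checks failed or disagreed.

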